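# Reset the kit bin's divider and load the mounting kit

## Robot

A 6-joint arm with a two-finger parallel gripper is mounted at the origin on the work surface. World frame = base frame: x ahead of the robot, y to its left, z up, the work surface at z = 0. Lengths are in m, angles in degrees, forces in N, time in s.
With the tool pointing down it reaches from about 0.4 to 0.825 m from the base axis. Payload 7 kg.
Tool frame: the origin (TCP) lies on the centre line of the jaws, within the pads' length; the fingertips stand 11 mm ahead of it and the grasp point (between the pads) lies 8 mm behind it; z points along the fingers, y is the line along which they close (so a half turn about z gives the same grasp; the last joint's range is limited). The gripper opens to 88 mm and grips with 3 to 60 N. Pads are 19 mm wide; open, the fingers measure 130 mm over their backs; the gripper's body (78 mm by 193 mm) begins 47 mm behind the grasp point.
Start: joints at [-57.748, 20.546, 0.682, 0, -70.136, -16.507], TCP at [0.183, -0.65, 0.238] pointing down, gripper open.
Joint ranges: [-176.03, 176.03], [-82.01, 121.73], [-58.28, 71.71], [-173.87, 95.51], [-174.79, -0.11], [-173.66, 173.66]. Speed limits (degrees/s): [136.94, 136.94, 172.46, 180, 180, 180].

## Interface

Orientations are given as [roll, pitch, yaw] about the fixed x, y, z axes, in that order (R = Rz(yaw) Ry(pitch) Rx(roll)).
In Python, from plant import r, capture, camera_model, job gives the robot as it stands.
- The arm moves only by the tool drive_tool, never from a script. Its argument "increments" is a list that holds one entry, the list of rows, each a list of 5 numbers: the gripper's target within -1 to 1 (fully open at 1, half-way at 0, shut at -1), then the shift along the tool's x, y, z scaled (see below), then the turn about the tool's z scaled (see below). In form: [[[gripper, tx, ty, tz, roll], ...]]. A call has 1 to 5 rows; each row is the pose to reach, as a shift and turn from the pose commanded when the call began, along the tool's axes at that moment, turning the shorter way round; what a row does not reach only later rows make up. The controller multiplies each number of a shift by 120 mm and each number of a turn by 360 degrees. A row lasts 1/8 s, in which the tool goes at most 62.5 mm and 10.7 degrees, less where a joint would pass 70% of its speed; a pose out of reach is approached as far as the arm can. A call with a number of a shift or a turn outside -1 to 1 is refused whole. A call with a gripper value outside its range is refused whole. The fingers move at their own pace and stop on an object; "squeeze" is the grip in N (left out, the last holds). Time passes only in rows, so rows that repeat a pose let the fingers close. It gives the time, the measured TCP pose, the force, the opening and the grip force at its end, in the units of the state.
- r.get_state(): the state, without advancing time (a new reading comes with each control period).
- capture(name): name is "scene" or "top" or "wrist"; returns the picture (480x640x3 uint8, red, green, blue); there is no depth.
- camera_model(name): a dict with "camera_matrix" (3x3 intrinsics, pixels), "rvec" (rotation vector, rad) and "tvec" (3), from world to camera coordinates, as OpenCV has them. Camera axes: x right, y down, z forward; pixel columns grow to the right and rows downward; lengths in m; the calibration is good to about 2 mm. A picture is of the moment at which its call begins: read the wrist's pose just before it. camera_model takes no time and is no camera call; for the wrist camera it gives the pose at the moment of the call.
- job.close_job(): hands the job in; it is judged then, once.
The state is a dict: "time_s": time; "joints": joint angles; "qd": joint speeds; "joint_torque": joint torques, N m; "tcp_pos": TCP position; "eef_rot": TCP orientation; "contact_force": force on the tool from outside, world axes, zero at the start; "moment": the same for the moment, N m; "gripper_width": finger opening in m; "gripper_force": force on a finger pad.
Only numpy, scipy, OpenCV 4.12 (cv2) and the standard library are available. Lean on these libraries where they do the work, as an engineer would, in place of code of your own. Each camera call takes 0.05 s, during which the arm holds its last target. There are 200 camera calls.

## Task

Make up a mounting kit: first lift the bin's divider out of the middle notches and drop it fully into the notches nearer the bin's end, before anything goes in. Then load the bin: lay the long aluminium profile flat on the floor of the large compartment, put the mounting plate from the leaning rack beside it in the large compartment, with an edge down on the floor or lying low inside, and put the angle bracket, any way round, down on the floor of the small compartment. Leave the divider seated and everything else on the bench where it is.

Things in the scene. Friction and masses are not known exactly. Their poses are not given: they have to be found in the camera images.
- bin: grey open kit bin fixed to the bench. Outside 142 mm (its x) by 332 mm (its y, the long axis) by 70 mm high; walls and floor 6 mm thick, so inside 130 x 320 mm and 64 mm deep. Origin: centre of its underside. z up. On the rim of each long wall stand round-topped lugs, 14 mm high, in pairs with 14 mm gaps: each gap is a notch. There are two pairs of opposite notches: one at the middle (bin y = 0) and one at bin y = +65 mm, towards the +y end
- notch_mid (a point): point midway between the two middle notches, at rim height (70 mm above the bench): where the divider starts
- notch_end (a point): point midway between the two end notches (65 mm along bin +y from the middle), at rim height: where the divider must go. The divider's origin lies here when it is seated
- divider: loose divider of the bin, 0.18 kg: a 10 x 10 mm aluminium crossbar 158 mm long (along its x) that rests on both rims in a pair of notches, with a 122 mm wide, 4 mm thick sheet hanging 58 mm below the bar, and on top of the bar, in the middle, a square black knob 26 x 26 mm, 34 mm high. Origin: centre of the bar's underside; the knob reaches from 10 to 44 mm above it. x along the bar, z up. It must be lifted more than 14 mm to clear the lugs
- large_floor (a point): centre of the floor of the large compartment as it is once the divider is in the end notches (130 mm along bin x, 223 mm along bin y); it lies on the inner floor, 6 mm above the bench, on the bin's -y side
- small_floor (a point): centre of the floor of the small compartment once the divider is in the end notches (130 mm along bin x, 93 mm along bin y), 6 mm above the bench, at the bin's +y end
- profile: slotted square aluminium profile lying on the bench, 30 x 30 mm, 180 mm long along its y, 0.16 kg nominal. Origin: centre of its underside, z up. The longer of the two profiles on the bench
- profile_mid (a point): centre of the profile, 15 mm above its origin
- bracket: L-shaped steel angle bracket standing on its foot: foot 60 mm (its x) by 50 mm (its y) by 8 mm; upright leg 8 mm thick (x), 50 mm wide (y), reaching 100 mm above the bench, its middle plane at x = -26 mm. Origin: centre of the foot's underside. 0.30 kg nominal
- bracket_mid (a point): point on the bracket 50 mm above its origin
- plate: aluminium mounting plate with four dark holes, 12 mm thick (its x), 110 mm wide (its y), 100 mm tall (its z), 0.34 kg nominal. Origin: middle of its lower edge face. It leans in the rack, its z axis 25 degrees from vertical, the top towards the rack's -x (towards the robot); so its upper half can be pinched across the thickness with the tool tilted 25 degrees, along the plate
- plate_mid (a point): centre of the plate, 50 mm up its z from its origin
- rack: dark steel rack fixed to the bench, base 150 (x) by 120 (y) mm, holding the plate leaning 25 degrees. Its 100 mm wide back rest supports the plate's lower 52 mm only, from the robot's side; its ledge (75 mm above the bench at the corner) carries the plate's lower edge. The plate's upper 48 mm stands free on both faces. Origin: centre of the base's underside
- offcut: a short bystander offcut of the same 30 x 30 mm slotted aluminium profile, only 90 mm long; not part of the kit. Origin: centre of its underside
- tape_roll: bystander: roll of masking tape lying flat, 100 mm across, 25 mm high. Origin: centre of its underside
- screwdriver: bystander: screwdriver, 200 mm long, lying left of the rack. Origin: on the bench under the tool
- cartridge: bystander: white sealant cartridge standing upright, 48 mm diameter, 255 mm tall with nozzle. Origin: centre of its underside
- spray_can: bystander: bare metal spray can standing upright, 66 mm diameter, 190 mm tall. Origin: centre of its underside
- tape_measure: bystander: tape measure, 45 x 75 x 70 mm high. Origin: centre of its underside
- screw_box: bystander: closed cardboard box, 90 x 130 x 60 mm high. Origin: centre of its underside
There are look-alikes about, which are no part of the job. What is shaped like the bracket but pink or yellow is not meant.

How it is judged:
By the outcome, as a careful person would: the job done as asked, in the order asked, and still so for the second after the job is handed in, with the robot touching nothing.
It also fails if it takes over 70 s, if anything falls off the work surface, if the arm or the gripper's body presses on something with over 40 N, if the wrist force passes 120 N, or if a joint passes its speed limit or range.

## Working session

There is one attempt and no reset: what is moved stays moved. The work goes in short steps, Python scripts to look and compute and a tool call to move; the robot and the scene stay as the last step left them, time stands still between calls to the robot, and variables do not carry over. Pictures are saved under pics/ and viewed, at most 10 in all, crops included, and the job is handed in when it is done.

Besides the shell and the picture viewer there is one more tool, called in YAML: its name, and indented under it one key for each argument. drive_tool: Moves the arm, as the interface text tells. Its arguments: {"type":"object","properties":{"increments":{"type":"array"},"squeeze":{"type":"number"}},"required":["increments"]}

```bash
mkdir -p pics; ls
python3 - <<'E'
from plant import r,capture,camera_model,job
import cv2,numpy as np
for n in("scene","top"):
    im=capture(n);cv2.imwrite(f"pics/{n}0.png",im[:,:,::-1]);m=camera_model(n)
    R=cv2.Rodrigues(np.array(m["rvec"]))[0];print(n,np.array(m["camera_matrix"]).round(1).tolist(),(-R.T@np.array(m["tvec"]).ravel()).round(3),R.round(2).tolist())
s=r.get_state();print(s)
E
```

```text
pics
scene [[550.7, 0.0, 328.9], [0.0, 550.7, 239.0], [0.0, 0.0, 1.0]] [ 1.216 -0.848  0.863] [[0.78, 0.62, -0.01], [0.37, -0.47, -0.8], [-0.5, 0.62, -0.6]]
top [[598.5, 0.0, 322.9], [0.0, 598.5, 227.7], [0.0, 0.0, 1.0]] [ 0.458 -0.03   1.627] [[0.0, -1.0, -0.01], [-1.0, 0.0, -0.08], [0.08, 0.01, -1.0]]
{'time_s': 0.1, 'joints': array([-5.77477744e+01,  2.05878422e+01,  6.40301214e-01, -1.78555989e-02,
       -7.01351663e+01, -1.65039957e+01]), 'qd': array([-0.05822928, -0.11159196,  0.14087781,  0.05296825, -0.02902102,
       -0.08053127]), 'joint_torque': array([-2.32154953e-04, -5.84166241e+01,  2.93752742e+01,  7.01554790e+00,
        1.02176439e-02, -8.39091194e-05]), 'tcp_pos': array([ 0.18303933, -0.64928657,  0.23671992]), 'eef_rot': array([ 1.79915931e+02, -7.40308465e-03, -1.64257844e+02]), 'contact_force': array([-0.34495895,  0.17902729, -0.18852768]), 'moment': array([ 0.00746162, -0.02682183,  0.0115226 ]), 'gripper_force': 0.0, 'gripper_width': 0.08741861990919991}
```

View pics/top0.png

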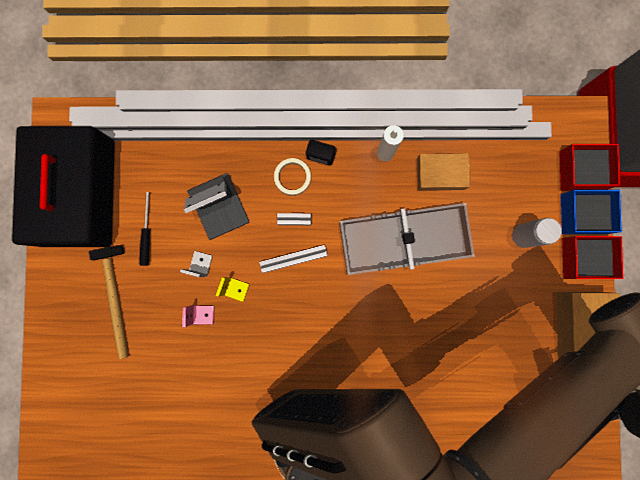

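View pics/scene0.png

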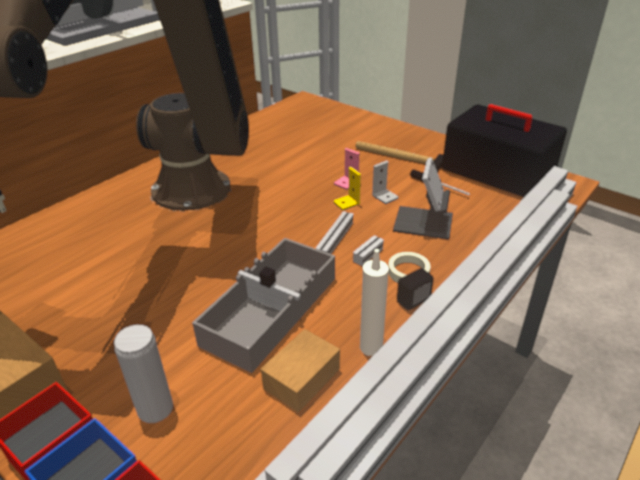

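Top view: the long profile is at (293,258) and the 90 mm offcut at (293,218). The brackets are grey (199,264), yellow (233,289) and pink (198,315). The rack and plate are at (215,205), and the bin is at (407,238) with the divider knob at (408,238). I choose the long profile and the grey bracket, and will check both in a close crop.

```bash
cat > h.py <<'E'
from plant import r,capture,camera_model,job
import cv2,numpy as np
def cam(n):
    m=camera_model(n);R=cv2.Rodrigues(np.array(m["rvec"],float))[0];t=np.array(m["tvec"],float).ravel()
    return np.array(m["camera_matrix"],float),R,t
def ray(n,px,z,c=None):
    "pixels -> world points on plane z"
    K,R,t=c or cam(n);p=np.atleast_2d(np.array(px,float));C=-R.T@t
    d=np.c_[p,np.ones(len(p))]@np.linalg.inv(K).T@R
    return C+d*((z-C[2])/d[:,2])[:,None]
def proj(n,P,c=None):
    K,R,t=c or cam(n);q=(np.atleast_2d(P)@R.T+t)@K.T
    return q[:,:2]/q[:,2:]
def tri(obs):
    "obs: list of (cam,(u,v)) -> point, residual"
    A=[];b=[];
    for c,px in obs:
        K,R,t=c;C=-R.T@t;d=R.T@np.linalg.inv(K)@np.array([*px,1.]);d/=np.linalg.norm(d)
        M=np.eye(3)-np.outer(d,d);A.append(M);b.append(M@C)
    X,res,*_=np.linalg.lstsq(np.vstack(A),np.hstack(b),rcond=None);return X,np.sqrt(res.sum())
E
python3 - <<'E'
from h import *
im=cv2.imread("pics/top0.png")
a=cv2.resize(im[165:335,170:340],None,fx=4,fy=4,interpolation=cv2.INTER_CUBIC)[:600,:]
b=cv2.resize(im[195:280,330:480],None,fx=5,fy=5,interpolation=cv2.INTER_CUBIC)
cv2.imwrite("pics/a.png",cv2.resize(im[165:315,172:372],None,fx=4,fy=4,interpolation=cv2.INTER_CUBIC));cv2.imwrite("pics/b.png",b)
E
```

```text
(no output)
```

View pics/a.png

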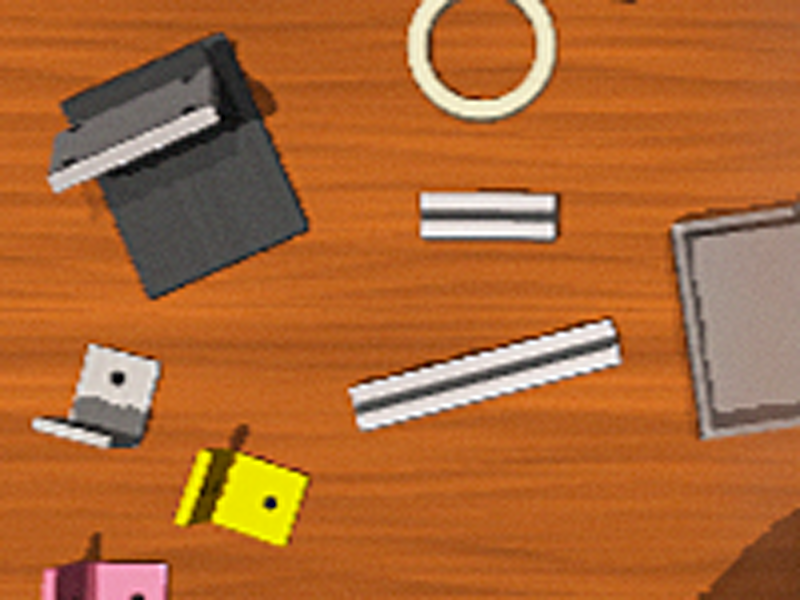

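View pics/b.png

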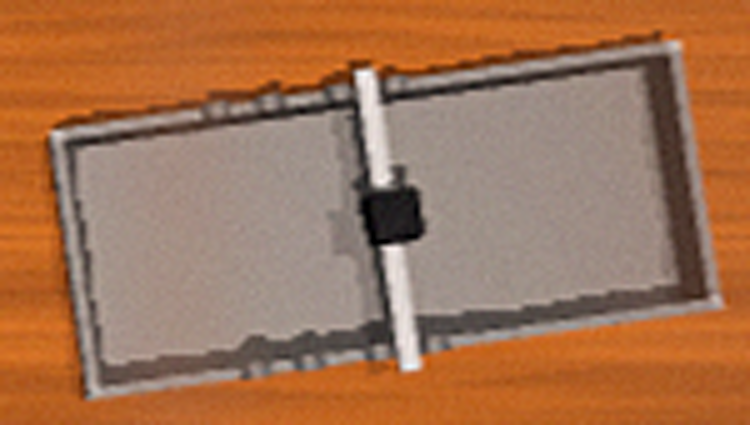

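The crops confirm my choices: the long slotted profile spans a(350–620, 320–430), and the grey bracket has its foot at a(118,378) and its upright top at a(33–110, 423–443). The plate's top strip runs a(50,180)–(217,112). In crop b the end notches lie to the left, between lugs at (218,108)/(270,100), so bin +y points left.

Run:
```python
from h import *
A=lambda p:np.array(p,float)/4+[172-.375,165-.375]
B=lambda p:np.array(p,float)/5+[330-.4,195-.4]
c=cam("top")
def ang(v):return np.degrees(np.arctan2(v[1],v[0])).round(2)
TL,TR,BR,BL=ray("top",B([(52,132),(680,42),(720,303),(92,397)]),.07)
print("bin",((TL+TR+BR+BL)/4).round(4),"L",np.linalg.norm(TL-TR),np.linalg.norm(BL-BR),"W",np.linalg.norm(TL-BL),np.linalg.norm(TR-BR),"y ang",ang(TL-TR),ang(BL-BR),"x ang",ang(TL-BL),ang(TR-BR))
k=ray("top",B([(362,192),(418,186),(424,238),(370,245)]),.114);print("knob top",k.mean(0).round(4),[np.linalg.norm(k[i]-k[i-1]).round(4) for i in range(4)])
b=ray("top",B([(364,70),(412,368)]),.08);print("bar",b.mean(0).round(4),np.linalg.norm(b[0]-b[1]),ang(b[0]-b[1]))
p=ray("top",A([(350,388),(612,320),(620,357),(363,430)]),.03);print("prof",p.mean(0).round(4),[np.linalg.norm(p[i]-p[i-1]).round(4) for i in range(4)],ang(p[0]-p[1]),ang(p[3]-p[2]))
f=ray("top",A([(90,345),(160,360),(137,445)]),.008);print("foot",f.round(4).tolist(),ang(f[0]-f[1]),np.linalg.norm(f[0]-f[1]))
u=ray("top",A([(33,423),(110,443)]),.1);print("leg top",u.round(4).tolist(),ang(u[0]-u[1]),np.linalg.norm(u[0]-u[1]),u.mean(0))
# plate: top-strip ends, upper long edge (far) / lower
for z in(.16,.17,.175):
    q=ray("top",A([(50,172),(213,107),(218,120),(55,192)]),z);print("plate",z,q.round(4).tolist(),ang(q[0]-q[1]),ang(q[3]-q[2]),np.linalg.norm(q[0]-q[1]))
g=ray("top",A([(152,298),(308,230),(220,33)]),.005);print("rack",g.round(4).tolist(),ang(g[0]-g[1]),np.linalg.norm(g[0]-g[1]),np.linalg.norm(g[2]-g[1]))
w=cam("wrist");s=r.get_state();C=-w[1].T@w[2]
R=w[1].T;print("wrist cam",C.round(3),R.round(2).tolist(),w[0][0,0],s["time_s"])
```

```text
bin [ 0.5494 -0.233   0.07  ] L 0.3313947002679406 0.3294657710683207 W 0.1394857806888056 0.1374710338842377 y ang 98.17 98.52 x ang 8.46 7.65
knob top [ 0.5483 -0.2311  0.114 ] [np.float64(0.0271), np.float64(0.0285), np.float64(0.0265), np.float64(0.0275)]
bar [ 0.5487 -0.2327  0.08  ] 0.15609002662947088 8.55
prof [0.4988 0.065  0.03  ] [np.float64(0.0293), np.float64(0.1805), np.float64(0.0253), np.float64(0.178)] 104.56 105.86
foot [[0.5187, 0.3351, 0.008], [0.5086, 0.2875, 0.008], [0.4512, 0.3022, 0.008]] 77.98 0.04875709283033323
leg top [[0.4655, 0.35, 0.1], [0.4528, 0.3006, 0.1]] 75.6 0.051031501405291106 [0.4591734  0.32527286 0.1       ]
plate 0.16 [[0.6199, 0.3274, 0.16], [0.6603, 0.2271, 0.16], [0.6522, 0.2239, 0.16], [0.6075, 0.3241, 0.16]] 111.92 114.03 0.10815002427679934
plate 0.17 [[0.6188, 0.325, 0.17], [0.6589, 0.2253, 0.17], [0.6508, 0.2222, 0.17], [0.6065, 0.3217, 0.17]] 111.92 114.03 0.10741292572711193
plate 0.175 [[0.6182, 0.3238, 0.175], [0.6582, 0.2245, 0.175], [0.6502, 0.2213, 0.175], [0.606, 0.3205, 0.175]] 111.92 114.03 0.10704437645226829
rack [[0.5508, 0.2941, 0.005], [0.5972, 0.1884, 0.005], [0.7327, 0.2501, 0.005]] 113.68 0.11546458577548936 0.14896391512120674
wrist cam [ 0.1   -0.673  0.383] [[-0.27, 0.92, 0.3], [0.96, 0.26, 0.08], [0.0, 0.31, -0.95]] 428.46630024924184 0.1
```

drive_tool:
  increments:
    - [[0.2,-0.97,0.63,0,0.005],[0.2,-0.97,0.63,0,0.005],[0.2,-0.97,0.63,0,0.005]]

```text
time_s: 0.48
tcp_pos: [0.2764, -0.543, 0.2376]
eef_rot: [180.0, 0.0, -165.9]
contact_force: [0.8, 0.2, 0.6]
gripper_width: 0.0631
gripper_force: 0.0
```

drive_tool:
  increments:
    - [[0.2,-0.97,0.63,0,0.005],[0.2,-0.97,0.63,0,0.005],[0.2,-0.97,0.63,0,0.005]]

```text
time_s: 0.85
tcp_pos: [0.3712, -0.442, 0.2376]
eef_rot: [180.0, 0.0, -167.7]
contact_force: [-0.9, -0.4, 0.7]
gripper_width: 0.053
gripper_force: 0.0
```

drive_tool:
  increments:
    - [[0.2,-0.97,0.63,0,0.005],[0.2,-0.97,0.63,0,0.005],[0.2,-0.97,0.63,0,0.005]]

```text
time_s: 1.23
tcp_pos: [0.469, -0.344, 0.2373]
eef_rot: [180.0, -0.0, -169.5]
contact_force: [0.3, 0.3, 0.7]
gripper_width: 0.0525
gripper_force: 0.0
```

drive_tool:
  increments:
    - [[0.2,-0.97,0.63,0,0.005],[0.2,-0.97,0.63,0,0.005],[0.2,-0.97,0.63,0,0.005],[0.2,-0.97,0.63,0,0.005]]

```text
time_s: 1.72
tcp_pos: [0.5683, -0.2504, 0.2369]
eef_rot: [180.0, -0.1, -171.4]
contact_force: [-0.8, 0.6, -0.0]
gripper_width: 0.0524
gripper_force: 0.0
```

```bash
cat >> h.py <<'E'
def plan(*wps):
    "print scaled tool-frame steps between (x,y,z,yaw) waypoints, starting at the measured pose"
    s=r.get_state();p=s["tcp_pos"];y=s["eef_rot"][2];print("at",np.round(p,4),round(float(y),2),"t",s["time_s"])
    for w in wps:
        a=np.radians(y);X=np.array([np.cos(a),np.sin(a),0]);Y=np.array([np.sin(a),-np.cos(a),0]);Z=np.array([0,0,-1.])
        d=np.array(w[:3])-p;dy=(w[3]-y+180)%360-180
        print(w,"->",(np.array([X@d,Y@d,Z@d])/.12).round(3),"roll",round(-dy/360,4));p=np.array(w[:3]);y=w[3]
E
python3 - <<'E'
from h import *
c=cam("wrist");im=capture("wrist");cv2.imwrite("pics/w1.png",im[:,:,::-1]);np.savez("w1.npz",K=c[0],R=c[1],t=c[2])
print(proj("wrist",[[.549,-.2325,.114],[.540,-.168,.084]],c))
E
```

```text
[[347.38633087 211.57287658]
 [435.56257926 202.00823775]]
```

View pics/w1.png

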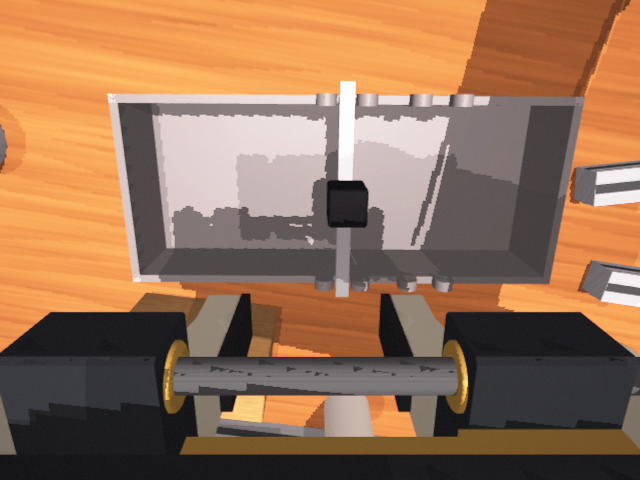

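Wrist view: the knob's top is at about (347,207), close to the predicted (347,212). The bar runs from (348,82) to (342,296). The middle lugs are at (326,100)/(367,100) and the end lugs at (421,100)/(461,100), with the +x side ones at (407,283)/(443,284).

Run:
```python
from h import *
f=np.load("w1.npz");c=(f["K"],f["R"],f["t"])
ang=lambda v:np.degrees(np.arctan2(v[1],v[0])).round(2)
q=ray("",[(109,95),(583,98),(550,282),(134,281)],.07,c);print("rim",q.round(4).tolist(),ang(q[1]-q[0]),ang(q[2]-q[3]),np.linalg.norm(q[1]-q[0]),q.mean(0))
b=ray("",[(348,82),(342.5,296)],.08,c);print("bar",b.mean(0).round(4),ang(b[1]-b[0]),np.linalg.norm(b[1]-b[0]))
k=ray("",[(347.5,207)],.114,c);print("knob",k.round(4))
n=ray("",[(346.5,95),(441,95)],.084,c);print("notch -x",n.round(4).tolist(),ang(n[1]-n[0]),np.linalg.norm(n[1]-n[0]))
plan((.548,-.2325,.18,-171.6),(.548,-.2325,.094,-171.6),(.548,-.2325,.132,-171.6),(.5386,-.1682,.132,-171.6),(.5386,-.1682,.096,-171.6))
for p,z in(((393,133),.25),((547,231),.19)):print(ray("top",[p],z))
```

```text
rim [[0.5022, -0.4051, 0.07], [0.4553, -0.0797, 0.07], [0.5926, -0.0584, 0.07], [0.6409, -0.3853, 0.07]] 98.2 98.41 0.32879342385574317 [ 0.54776192 -0.23210908  0.07      ]
bar [ 0.5471 -0.2321  0.08  ] 8.34 0.15646297214306268
knob [[ 0.546  -0.2329  0.114 ]]
notch -x [[0.478, -0.2433, 0.084], [0.4687, -0.1814, 0.084]] 98.55 0.06253962262315088
at [ 0.5676 -0.251   0.2371] -171.47 t 1.775
(0.548, -0.2325, 0.18, -171.6) -> [0.139 0.177 0.476] roll 0.0004
(0.548, -0.2325, 0.094, -171.6) -> [0.    0.    0.717] roll -0.0
(0.548, -0.2325, 0.132, -171.6) -> [ 0.     0.    -0.317] roll -0.0
(0.5386, -0.1682, 0.132, -171.6) -> [-0.001  0.542  0.   ] roll -0.0
(0.5386, -0.1682, 0.096, -171.6) -> [0.  0.  0.3] roll -0.0
[[ 0.78479042 -0.17988869  0.25      ]]
[[ 0.55971116 -0.55338956  0.19      ]]
```

drive_tool:
  increments:
    - [[0.2,0.14,0.177,0.48,0.0005],[0.2,0.14,0.177,0.48,0.0005],[0.2,0.14,0.177,1.0,0.0005],[0.2,0.14,0.177,1.0,0.0005],[0.2,0.14,0.177,1.0,0.0005]]

```text
time_s: 2.4
tcp_pos: [0.5494, -0.233, 0.1197]
eef_rot: [-179.9, 0.1, -171.7]
contact_force: [0.2, -0.4, 1.5]
gripper_width: 0.0527
gripper_force: 0.0
```

drive_tool:
  increments:
    - [[0.2,0,0,0.19,0],[0.2,0,0,0.19,0]]

```text
time_s: 2.65
tcp_pos: [0.5488, -0.2321, 0.096]
eef_rot: [-180.0, 0.0, -171.6]
contact_force: [0.5, 0.1, 0.3]
gripper_width: 0.0525
gripper_force: 0.0
```

drive_tool:
  increments:
    - [[-1,0,0,0,0],[-1,0,0,0,0],[-1,0,0,0,0],[-1,0,0,0,0],[-1,0,0,0,0]]
  squeeze: 30

```text
time_s: 3.28
tcp_pos: [0.5488, -0.2318, 0.0954]
eef_rot: [-180.0, 0.0, -171.6]
contact_force: [-1.3, 1.2, 5.8]
gripper_width: 0.0257
gripper_force: 30.0
```

drive_tool:
  increments:
    - [[-1,0,0,-0.33,0],[-1,0,0,-0.33,0],[-1,0,0.27,-0.33,0],[-1,0,0.542,-0.33,0],[-1,0,0.542,-0.33,0]]

```text
time_s: 3.9
tcp_pos: [0.5382, -0.1657, 0.1336]
eef_rot: [180.0, -0.1, -171.5]
contact_force: [0.2, -0.2, -1.6]
gripper_width: 0.0259
gripper_force: 30.0
```

drive_tool:
  increments:
    - [[-1,0,0,0,0],[-1,0,0,0.1,0],[-1,0,0,0.15,0]]

```text
time_s: 4.28
tcp_pos: [0.5383, -0.1678, 0.1148]
eef_rot: [180.0, -0.1, -171.7]
contact_force: [-1.1, 0.7, -2.1]
gripper_width: 0.026
gripper_force: 30.0
```

drive_tool:
  increments:
    - [[-1,0,0,0.06,0],[-1,0,0,0.12,0],[-1,0,0,0.16,0],[-1,0,0,0.16,0]]

```text
time_s: 4.78
tcp_pos: [0.5388, -0.1674, 0.0967]
eef_rot: [180.0, -0.0, -171.6]
contact_force: [0.6, -0.3, -1.2]
gripper_width: 0.0258
gripper_force: 30.0
```

drive_tool:
  increments:
    - [[-1,0,0,0.015,0],[0.3,0,0,0.015,0],[0.3,0,0,0.015,0],[0.3,0,0,0.015,0]]

```text
time_s: 5.28
tcp_pos: [0.5392, -0.1674, 0.0957]
eef_rot: [-180.0, 0.0, -171.6]
contact_force: [-0.6, -0.1, -0.2]
gripper_width: 0.0504
gripper_force: 0.0
```

drive_tool:
  increments:
    - [[0.3,0,0,-0.5,0],[0.3,0,0,-1.0,0],[0.3,0,0,-1.0,0]]

```text
time_s: 5.65
tcp_pos: [0.5419, -0.1678, 0.2211]
eef_rot: [-179.9, 0.5, -171.6]
contact_force: [0.0, 0.2, 0.0]
gripper_width: 0.0569
gripper_force: 0.0
```

Run:
```python
from h import *
c=cam("wrist");im=capture("wrist");cv2.imwrite("pics/w2.png",im[:,:,::-1]);np.savez("w2.npz",K=c[0],R=c[1],t=c[2])
plan((.5014,.0553,.15,-74.8),(.5014,.0553,.015,-74.8))
```

```text
at [ 0.5402 -0.1674  0.2181] -171.63 t 5.7
(0.5014, 0.0553, 0.15, -74.8) -> [0.05  1.883 0.568] roll -0.269
(0.5014, 0.0553, 0.015, -74.8) -> [0.    0.    1.125] roll -0.0
```

View pics/w2.png

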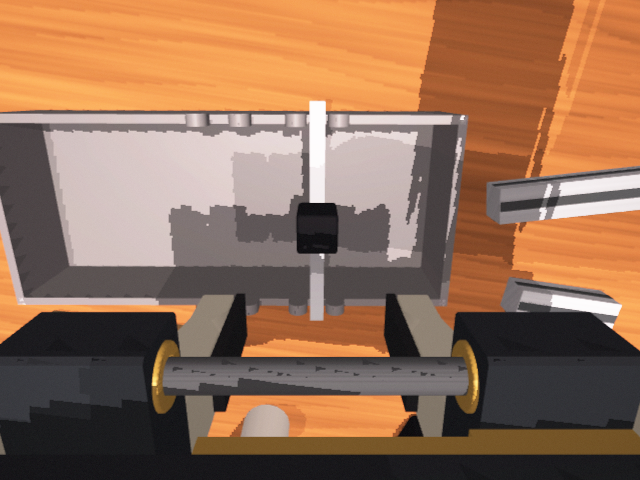

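The divider bar is seated between the end lugs: the −x lugs are at (296,119)/(339,119) and the +x lugs at (298,309)/(335,309). The profile is in view on the right at (565,195).

Run:
```python
from h import *
plan((.5208,-.056,.2,-124.8),(.5014,.0553,.15,-74.8))
```

```text
at [ 0.5402 -0.1674  0.2181] -171.63 t 5.7
(0.5208, -0.056, 0.2, -124.8) -> [0.025 0.942 0.151] roll -0.1301
(0.5014, 0.0553, 0.15, -74.8) -> [-0.669  0.662  0.417] roll -0.1389
```

drive_tool:
  increments:
    - [[0.3,0.025,0.94,0.15,-0.13],[0.3,0.025,0.94,0.15,-0.13],[0.3,0.025,0.94,0.15,-0.13],[0.3,0.025,0.94,0.15,-0.13],[0.3,0.025,0.94,0.15,-0.13]]

```text
time_s: 6.32
tcp_pos: [0.5188, -0.056, 0.1961]
eef_rot: [179.9, -0.1, -124.6]
contact_force: [-0.2, -0.2, -0.4]
gripper_width: 0.0568
gripper_force: 0.0
```

drive_tool:
  increments:
    - [[0.3,-0.67,0.66,0.42,-0.139],[0.3,-0.67,0.66,0.42,-0.139],[0.3,-0.67,0.66,0.42,-0.139],[0.3,-0.67,0.66,0.42,-0.139],[0.3,-0.67,0.66,0.42,-0.139]]

```text
time_s: 6.95
tcp_pos: [0.4996, 0.055, 0.1457]
eef_rot: [179.9, -0.0, -74.5]
contact_force: [-0.3, 0.4, -0.5]
gripper_width: 0.0571
gripper_force: 0.0
```

drive_tool:
  increments:
    - [[0.3,0,0,0,0]]

```text
time_s: 7.08
tcp_pos: [0.4998, 0.0548, 0.1459]
eef_rot: [179.9, -0.0, -74.8]
contact_force: [0.3, 0.6, 0.4]
gripper_width: 0.0568
gripper_force: 0.0
```

Run:
```python
from h import *
c=cam("wrist");im=capture("wrist");cv2.imwrite("pics/w3.png",im[:,:,::-1]);np.savez("w3.npz",K=c[0],R=c[1],t=c[2])
plan((.5014,.0553,.15,-74.8),(.5014,.0553,.015,-74.8))
# profile top: bright low-saturation mask, largest component near prediction
p=proj("",[[.4988,.065,.03]],c)[0];print(p)
hsv=cv2.cvtColor(im,cv2.COLOR_RGB2HSV);m=((hsv[...,1]<60)).astype(np.uint8)
n,l,st,ce=cv2.connectedComponentsWithStats(m)
for i in range(1,n):
    if st[i,4]>800:print(st[i],ce[i].round(1))
```

```text
at [0.4999 0.0548 0.1461] -74.96 t 7.125
(0.5014, 0.0553, 0.15, -74.8) -> [-0.001 -0.013 -0.032] roll -0.0004
(0.5014, 0.0553, 0.015, -74.8) -> [0.    0.    1.125] roll -0.0
[310.40329187 252.02125018]
[ 196    0  290   45 8460] [363.9  15.9]
[   0   91   67  152 5398] [ 33.2 166.7]
[    0   110   640   370 91360] [306.2 373. ]
[ 118  132   80  148 8086] [156.5 203.4]
```

View pics/w3.png

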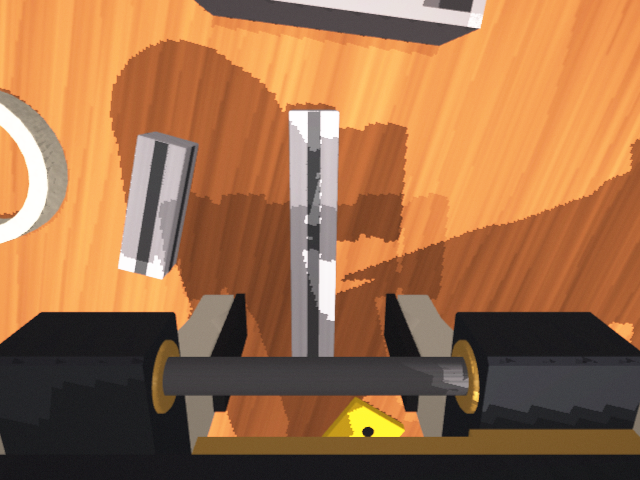

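The profile's top runs from (289–338, 111) down to (292–333, 355) and lies centred between the jaws. The offcut is off to the left at (157,203).

Run:
```python
from h import *
f=np.load("w3.npz");c=(f["K"],f["R"],f["t"])
q=ray("",[(313.5,113),(312.5,350)],.03,c);d=q[0]-q[1];print(q.round(4),np.degrees(np.arctan2(d[1],d[0])))
e=ray("",[(289,113),(338,113)],.03,c);print(np.linalg.norm(e[0]-e[1]))
d/=np.linalg.norm(d);ce=q[0]-d*.09;g=ce+d*.01;a=np.degrees(np.arctan2(d[1],d[0]));print(ce,g)
plan((g[0],g[1],.05,a),(g[0],g[1],.015,a))
```

```text
[[ 0.5194 -0.0193  0.03  ]
 [ 0.4785  0.1353  0.03  ]] -75.20241212275542
0.02876880599009616
[0.49639317 0.06772539 0.03      ] [0.49894722 0.05805705 0.03      ]
at [0.4999 0.0548 0.1461] -74.96 t 7.125
(np.float64(0.49894721936944725), np.float64(0.05805705132314918), 0.05, np.float64(-75.20241212275542)) -> [-0.028  0.001  0.801] roll 0.0007
(np.float64(0.49894721936944725), np.float64(0.05805705132314918), 0.015, np.float64(-75.20241212275542)) -> [0.    0.    0.292] roll -0.0
```

drive_tool:
  increments:
    - [[0.3,-0.02,0,0.4,0.001],[0.3,-0.02,0,0.8,0.001],[0.3,-0.02,0,0.9,0.001],[0.3,-0.02,0,0.9,0.001]]

```text
time_s: 7.62
tcp_pos: [0.4998, 0.0571, 0.0388]
eef_rot: [179.9, -0.0, -75.2]
contact_force: [0.6, 0.2, -0.1]
gripper_width: 0.0571
gripper_force: 0.0
```

drive_tool:
  increments:
    - [[0.3,0,0,0.1,0],[0.3,0,0,0.18,0],[-1,0,0,0.18,0],[-1,0,0,0.18,0],[-1,0,0,0.18,0]]

```text
time_s: 8.25
tcp_pos: [0.5001, 0.0575, 0.0177]
eef_rot: [-180.0, 0.0, -75.2]
contact_force: [0.7, -0.3, -0.6]
gripper_width: 0.0325
gripper_force: 0.0
```

drive_tool:
  increments:
    - [[-1,0,0,0,0],[-1,0,0,0,0]]

```text
time_s: 8.5
tcp_pos: [0.5002, 0.0575, 0.0177]
eef_rot: [-180.0, 0.0, -75.1]
contact_force: [0.4, 0.5, 2.6]
gripper_width: 0.0299
gripper_force: 30.0
```

Run:
```python
from h import *
plan((.5002,.0575,.13,-75.1),(.525,-.06,.165,-77),(.55,-.177,.165,-80),(.5752,-.2948,.165,-81.65),(.5752,-.2948,.045,-81.65),(.5752,-.2948,.0245,-81.65))
```

```text
at [0.5002 0.0575 0.0177] -75.15 t 8.5
(0.5002, 0.0575, 0.13, -75.1) -> [-0.    -0.    -0.936] roll -0.0001
(0.525, -0.06, 0.165, -77) -> [ 0.999  0.052 -0.292] roll 0.0053
(0.55, -0.177, 0.165, -80) -> [0.997 0.016 0.   ] roll 0.0083
(0.5752, -0.2948, 0.165, -81.65) -> [ 1.003 -0.036  0.   ] roll 0.0046
(0.5752, -0.2948, 0.045, -81.65) -> [0. 0. 1.] roll -0.0
(0.5752, -0.2948, 0.0245, -81.65) -> [0.    0.    0.171] roll -0.0
```

drive_tool:
  increments:
    - [[-1,0,0,-0.3,0],[-1,0,0,-0.65,0],[-1,0,0,-0.94,0],[-1,0,0,-0.94,0]]

```text
time_s: 9.0
tcp_pos: [0.5014, 0.058, 0.1327]
eef_rot: [-179.7, 0.1, -75.1]
contact_force: [-0.3, -0.4, -1.9]
gripper_width: 0.0297
gripper_force: 30.0
```

drive_tool:
  increments:
    - [[-1,0.4,0.02,-0.29,0.005],[-1,0.8,0.05,-0.29,0.005],[-1,1.0,0.05,-0.29,0.005],[-1,1.0,0.05,-0.29,0.005]]

```text
time_s: 9.5
tcp_pos: [0.5241, -0.0616, 0.1634]
eef_rot: [179.9, 0.0, -77.1]
contact_force: [-0.7, 0.6, -1.8]
gripper_width: 0.0299
gripper_force: 30.0
```

drive_tool:
  increments:
    - [[-1,0.4,0.01,0,0.008],[-1,0.8,0.015,0,0.008],[-1,1.0,0.015,0,0.008]]

```text
time_s: 9.88
tcp_pos: [0.5499, -0.1784, 0.1637]
eef_rot: [179.9, 0.0, -79.9]
contact_force: [0.2, -0.2, -2.5]
gripper_width: 0.0297
gripper_force: 30.0
```

drive_tool:
  increments:
    - [[-1,0.4,-0.02,0,0.005],[-1,0.8,-0.035,0,0.005],[-1,1.0,-0.035,0,0.005],[-1,1.0,-0.035,0,0.005],[-1,1.0,-0.035,0,0.005]]

```text
time_s: 10.5
tcp_pos: [0.5751, -0.2939, 0.1643]
eef_rot: [179.9, 0.0, -81.6]
contact_force: [0.1, 0.5, -1.1]
gripper_width: 0.03
gripper_force: 30.0
```

Run:
```python
from h import *
plan((.5752,-.2948,.06,-81.65),(.5752,-.2948,.0245,-81.65))
```

```text
at [ 0.5751 -0.2939  0.1643] -81.62 t 10.5
(0.5752, -0.2948, 0.06, -81.65) -> [0.008 0.001 0.869] roll 0.0001
(0.5752, -0.2948, 0.0245, -81.65) -> [0.    0.    0.296] roll -0.0
```

drive_tool:
  increments:
    - [[-1,0.008,0,0.4,0],[-1,0.008,0,0.75,0],[-1,0.008,0,0.87,0],[-1,0.008,0,0.87,0]]

```text
time_s: 11.0
tcp_pos: [0.5756, -0.2951, 0.0604]
eef_rot: [179.9, 0.0, -81.6]
contact_force: [0.7, 0.3, -0.9]
gripper_width: 0.0297
gripper_force: 30.0
```

drive_tool:
  increments:
    - [[-1,0,0,0.1,0],[-1,0,0,0.2,0],[-1,0,0,0.26,0],[-1,0,0,0.27,0]]

```text
time_s: 11.5
tcp_pos: [0.5753, -0.2958, 0.0275]
eef_rot: [179.9, 0.0, -81.6]
contact_force: [-0.4, -0.6, -1.4]
gripper_width: 0.0295
gripper_force: 30.0
```

drive_tool:
  increments:
    - [[-1,0,0,0.015,0],[-1,0,0,0.025,0],[-0.12,0,0,0.025,0],[-0.12,0,0,0.025,0],[-0.12,0,0,0.025,0]]

```text
time_s: 12.12
tcp_pos: [0.5758, -0.2959, 0.0254]
eef_rot: [-180.0, -0.0, -81.6]
contact_force: [-0.5, -0.6, -0.7]
gripper_width: 0.0386
gripper_force: 0.0
```

drive_tool:
  increments:
    - [[-0.12,0,0,-0.3,0],[-0.12,0,0,-0.8,0],[-0.12,0,0,-1.0,0],[-0.12,0,0,-1.0,0]]

```text
time_s: 12.62
tcp_pos: [0.5771, -0.2962, 0.1482]
eef_rot: [-179.7, -0.1, -81.6]
contact_force: [0.7, 0.5, -1.1]
gripper_width: 0.0381
gripper_force: 0.0
```

drive_tool:
  increments:
    - [[0.9,0,0,-0.5,0],[0.9,0,0,-0.9,0],[0.9,0,0,-0.9,0]]

```text
time_s: 13.0
tcp_pos: [0.5773, -0.2965, 0.2571]
eef_rot: [-179.7, -0.2, -81.6]
contact_force: [-0.4, 0.2, -1.0]
gripper_width: 0.063
gripper_force: 0.0
```

Run:
```python
from h import *
c=cam("wrist");im=capture("wrist");cv2.imwrite("pics/w4.png",im[:,:,::-1]);np.savez("w4.npz",K=c[0],R=c[1],t=c[2])
print(r.get_state()["tcp_pos"])
```

```text
[ 0.57617864 -0.29584702  0.25427428]
```

View pics/w4.png

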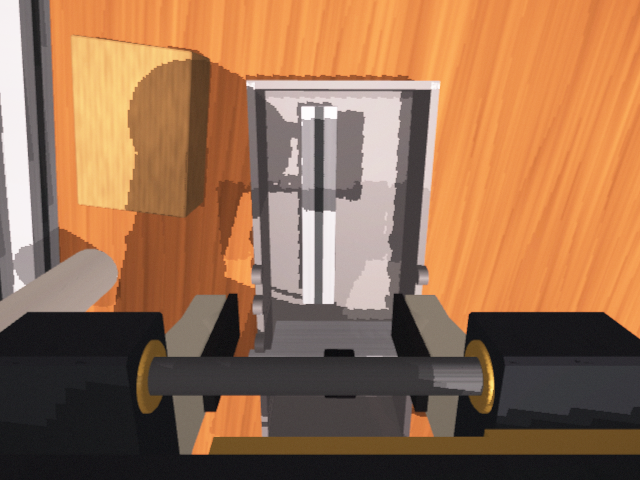

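The profile lies flat on the floor at the bin's +x side (319,200), and the −x side (right, 340–408) is free. Next, the plate.

Run:
```python
from h import *
P=np.array([.6055,.338,.28]);s=r.get_state()["tcp_pos"]
W=[(*(s+(P-s)*k/6),-81.6+15.6*k/6) for k in range(1,7)]
plan(*[tuple(np.round(w,4)) for w in W])
```

```text
at [ 0.5762 -0.2958  0.2543] -81.64 t 13.05
(np.float64(0.5811), np.float64(-0.1902), np.float64(0.2586), np.float64(-79.0)) -> [-0.865 -0.169 -0.036] roll -0.0073
(np.float64(0.586), np.float64(-0.0846), np.float64(0.2628), np.float64(-76.4)) -> [-0.856 -0.208 -0.035] roll -0.0072
(np.float64(0.5908), np.float64(0.0211), np.float64(0.2671), np.float64(-73.8)) -> [-0.847 -0.246 -0.036] roll -0.0072
(np.float64(0.5957), np.float64(0.1267), np.float64(0.2714), np.float64(-71.2)) -> [-0.834 -0.285 -0.036] roll -0.0072
(np.float64(0.6006), np.float64(0.2324), np.float64(0.2757), np.float64(-68.6)) -> [-0.821 -0.323 -0.036] roll -0.0072
(np.float64(0.6055), np.float64(0.338), np.float64(0.28), np.float64(-66.0)) -> [-0.804 -0.359 -0.036] roll -0.0072
```

drive_tool:
  increments:
    - [[0.9,-0.865,-0.17,-0.036,-0.007],[0.9,-0.865,-0.17,-0.036,-0.007]]

```text
time_s: 13.3
tcp_pos: [0.5797, -0.1887, 0.2552]
eef_rot: [179.8, 0.1, -79.1]
contact_force: [0.8, -0.3, 0.6]
gripper_width: 0.082
gripper_force: 0.0
```

drive_tool:
  increments:
    - [[0.9,-0.855,-0.21,-0.036,-0.007],[0.9,-0.855,-0.21,-0.036,-0.007]]

```text
time_s: 13.55
tcp_pos: [0.5851, -0.0824, 0.2598]
eef_rot: [179.8, 0.0, -76.5]
contact_force: [0.7, 0.1, 0.6]
gripper_width: 0.083
gripper_force: 0.0
```

drive_tool:
  increments:
    - [[0.9,-0.845,-0.245,-0.036,-0.007],[0.9,-0.845,-0.245,-0.036,-0.007]]

```text
time_s: 13.8
tcp_pos: [0.5903, 0.0231, 0.2641]
eef_rot: [179.8, 0.0, -74.0]
contact_force: [1.2, -0.6, 0.0]
gripper_width: 0.083
gripper_force: 0.0
```

drive_tool:
  increments:
    - [[0.9,-0.835,-0.285,-0.036,-0.007],[0.9,-0.835,-0.285,-0.036,-0.007]]

```text
time_s: 14.05
tcp_pos: [0.5957, 0.1287, 0.2683]
eef_rot: [179.8, -0.0, -71.5]
contact_force: [0.8, -0.2, -0.1]
gripper_width: 0.0832
gripper_force: 0.0
```

drive_tool:
  increments:
    - [[0.9,-0.82,-0.32,-0.036,-0.007],[0.9,-0.82,-0.32,-0.036,-0.007]]

```text
time_s: 14.3
tcp_pos: [0.601, 0.2342, 0.2724]
eef_rot: [179.8, -0.0, -68.9]
contact_force: [0.0, -0.3, 0.8]
gripper_width: 0.0833
gripper_force: 0.0
```

drive_tool:
  increments:
    - [[0.9,-0.8,-0.36,-0.036,-0.008],[0.9,-0.8,-0.36,-0.036,-0.008],[0.9,-0.8,-0.36,-0.036,-0.008],[0.9,-0.8,-0.36,-0.036,-0.008]]

```text
time_s: 14.8
tcp_pos: [0.6072, 0.3368, 0.2769]
eef_rot: [179.8, -0.0, -66.1]
contact_force: [0.5, -0.5, 0.2]
gripper_width: 0.083
gripper_force: 0.0
```

Run:
```python
from h import *
c=cam("wrist");im=capture("wrist");cv2.imwrite("pics/w5.png",im[:,:,::-1]);np.savez("w5.npz",K=c[0],R=c[1],t=c[2])
s=r.get_state();print(s["tcp_pos"],s["eef_rot"])
print(proj("",[[.607,.3225,.1656],[.651,.223,.1656],[.6588,.2253,.1707],[.6187,.325,.1707]],c).round(0).tolist())
# composite: wrist + top crop of plate/bracket area
t=cv2.imread("pics/top0.png")
```

```text
[0.60748597 0.33627815 0.27767078] [ 1.79872942e+02 -3.74373228e-02 -6.61790005e+01]
[[322.0, 220.0], [323.0, 27.0], [308.0, 23.0], [303.0, 218.0]]
```

View pics/w5.png

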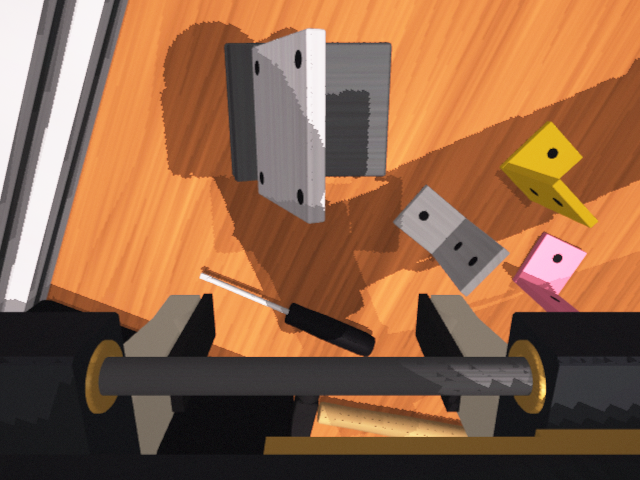

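The plate's top strip spans columns 307–325, rows 29–222, and is aligned with the tool. The screwdriver is clear. The grey bracket's foot hole is at (424,215), and its leg-top edge runs (508,253)–(466,293). Yellow and pink are further right.

Run:
```python
from h import *
f=np.load("w5.npz");c=(f["K"],f["R"],f["t"])
ang=lambda v:np.degrees(np.arctan2(v[1],v[0])).round(2)
n=ray("",[(325,222),(325.5,29)],.1656,c);fa=ray("",[(307,221),(307.5,30)],.1707,c)
print("near",n.round(4).tolist(),ang(n[0]-n[1]),np.linalg.norm(n[0]-n[1]));print("far",fa.round(4).tolist(),ang(fa[0]-fa[1]),np.linalg.norm(fa[0]-fa[1]))
T=(n.mean(0)+fa.mean(0))/2;print("top centre",T.round(4))
l=ray("",[(508,253),(466,293)],.1,c);print("leg edge",l.round(4).tolist(),ang(l[1]-l[0]),np.linalg.norm(l[0]-l[1]))
ft=ray("",[(428,186),(394,223)],.008,c);print("foot edge",ft.round(4).tolist(),ang(ft[1]-ft[0]),np.linalg.norm(ft[0]-ft[1]))
a=np.radians(23.9);X=np.array([np.cos(a),np.sin(a),0])
for o in(0,.01,.02,.03):print(o,(T+X*o).round(4))
plan((T[0],T[1],.23,-66.1),(T[0],T[1],.155,-66.1))
```

```text
near [[0.6048, 0.3233, 0.1656], [0.6494, 0.2235, 0.1656]] 114.09 0.10930470450650798
far [[0.6159, 0.3259, 0.1707], [0.6579, 0.2286, 0.1707]] 113.35 0.1060080769788349
top centre [0.632  0.2753 0.1682]
leg edge [[0.4506, 0.3039, 0.1], [0.4638, 0.3482, 0.1]] 73.44 0.046185035096830356
foot edge [[0.5055, 0.2883, 0.008], [0.5188, 0.3353, 0.008]] 74.19 0.04892457373147417
0 [0.632  0.2753 0.1682]
0.01 [0.6411 0.2794 0.1682]
0.02 [0.6503 0.2834 0.1682]
0.03 [0.6594 0.2875 0.1682]
at [0.6075 0.3363 0.2777] -66.18 t 14.85
(np.float64(0.6319910566678686), np.float64(0.2753179426633001), 0.23, -66.1) -> [0.547 0.018 0.397] roll -0.0002
(np.float64(0.6319910566678686), np.float64(0.2753179426633001), 0.155, -66.1) -> [0.    0.    0.625] roll -0.0
```

Run:
```python
from h import *
plan((.6521,.2842,.22,-66.1),(.6521,.2842,.149,-66.1),(.6686,.2915,.149,-66.1))
```

```text
at [0.6075 0.3363 0.2777] -66.18 t 14.85
(0.6521, 0.2842, 0.22, -66.1) -> [ 0.547 -0.165  0.481] roll -0.0002
(0.6521, 0.2842, 0.149, -66.1) -> [0.    0.    0.592] roll -0.0
(0.6686, 0.2915, 0.149, -66.1) -> [ 0.   -0.15  0.  ] roll -0.0
```

drive_tool:
  increments:
    - [[0.9,0.547,-0.165,0.3,0],[0.9,0.547,-0.165,0.48,0],[0.9,0.547,-0.165,0.48,0],[0.9,0.547,-0.165,0.48,0]]
  squeeze: 10

```text
time_s: 15.35
tcp_pos: [0.6529, 0.2846, 0.2227]
eef_rot: [-179.9, -0.0, -66.2]
contact_force: [-0.4, 0.4, 0.5]
gripper_width: 0.0835
gripper_force: 0.0
```

drive_tool:
  increments:
    - [[0.9,0,0,0.3,0],[0.9,0,0,0.55,0],[0.9,0,0,0.59,0],[0.9,0,0,0.59,0]]

```text
time_s: 15.85
tcp_pos: [0.653, 0.2858, 0.1524]
eef_rot: [-179.9, -0.0, -66.1]
contact_force: [0.1, -0.4, 0.8]
gripper_width: 0.0832
gripper_force: 0.0
```

drive_tool:
  increments:
    - [[0.7,0,-0.05,0,0],[0.7,0,-0.1,0,0],[0.5,0,-0.15,0,0],[0.5,0,-0.15,0,0]]

```text
time_s: 16.35
tcp_pos: [0.6694, 0.2925, 0.1506]
eef_rot: [180.0, -0.0, -66.2]
contact_force: [-1.0, -1.8, 1.9]
gripper_width: 0.0665
gripper_force: 0.8
```

drive_tool:
  increments:
    - [[0.2,0,0,0,0],[0,0,0,0,0],[-0.2,0,0,0,0],[-0.4,0,0,0,0],[-0.4,0,0,0,0]]

```text
time_s: 16.98
tcp_pos: [0.669, 0.2925, 0.1507]
eef_rot: [-180.0, 0.0, -66.2]
contact_force: [0.4, -0.1, -0.2]
gripper_width: 0.0271
gripper_force: 0.3
```

drive_tool:
  increments:
    - [[-0.6,0,0,0,0],[-1,0,0,0,0],[-1,0,0,0,0],[-1,0,0,0,0]]

```text
time_s: 17.48
tcp_pos: [0.6694, 0.2927, 0.1506]
eef_rot: [-179.9, 0.0, -66.2]
contact_force: [3.1, 1.0, -2.8]
gripper_width: 0.0119
gripper_force: 10.0
```

Run:
```python
from h import *
a=np.array([.6694,.2927,.25]);b=np.array([.5255,-.3213,.22])
W=[(.6694,.2927,.25,-66.2)]+[tuple(float(v) for v in np.round((*(a+(b-a)*k/6),-66.2-15.45*k/6),4)) for k in range(1,7)]
plan(*W)
```

```text
at [0.6694 0.2927 0.1506] -66.15 t 17.475
(0.6694, 0.2927, 0.25, -66.2) -> [ 0.     0.    -0.828] roll 0.0001
(0.6454, 0.1904, 0.245, -68.775) -> [0.699 0.527 0.042] roll 0.0072
(0.6214, 0.088, 0.24, -71.35) -> [0.723 0.495 0.042] roll 0.0072
(0.5974, -0.0143, 0.235, -73.925) -> [0.744 0.462 0.042] roll 0.0072
(0.5735, -0.1166, 0.23, -76.5) -> [0.764 0.427 0.042] roll 0.0072
(0.5495, -0.219, 0.225, -79.075) -> [0.783 0.394 0.042] roll 0.0072
(0.5255, -0.3213, 0.22, -81.65) -> [0.799 0.358 0.042] roll 0.0072
```

drive_tool:
  increments:
    - [[-1,0,0,0,0],[-1,0,0,-0.1,0],[-1,0,0,-0.4,0],[-1,0,0,-0.83,0],[-1,0,0,-0.83,0]]
  squeeze: 45

```text
time_s: 18.1
tcp_pos: [0.6703, 0.2929, 0.2561]
eef_rot: [-179.6, 0.0, -66.1]
contact_force: [0.0, -0.1, -4.6]
gripper_width: 0.0117
gripper_force: 45.0
```

drive_tool:
  increments:
    - [[-1,0.35,0.26,0.04,0.007],[-1,0.7,0.527,0.04,0.007],[-1,0.7,0.527,0.04,0.007]]

```text
time_s: 18.48
tcp_pos: [0.643, 0.1862, 0.2451]
eef_rot: [179.8, -0.0, -68.9]
contact_force: [0.6, 0.9, -3.2]
gripper_width: 0.0119
gripper_force: 45.0
```

drive_tool:
  increments:
    - [[-1,0.36,0.25,0.04,0.007],[-1,0.72,0.495,0.04,0.007]]

```text
time_s: 18.73
tcp_pos: [0.6196, 0.0871, 0.2391]
eef_rot: [179.8, 0.0, -71.2]
contact_force: [1.0, -0.9, -3.8]
gripper_width: 0.0116
gripper_force: 45.0
```

drive_tool:
  increments:
    - [[-1,0.37,0.23,0.04,0.007],[-1,0.745,0.46,0.04,0.007]]

```text
time_s: 18.98
tcp_pos: [0.5961, -0.0156, 0.2347]
eef_rot: [179.8, 0.0, -73.7]
contact_force: [0.0, -0.5, -3.9]
gripper_width: 0.012
gripper_force: 45.0
```

drive_tool:
  increments:
    - [[-1,0.38,0.21,0.04,0.007],[-1,0.765,0.43,0.04,0.007]]

```text
time_s: 19.23
tcp_pos: [0.5724, -0.1181, 0.23]
eef_rot: [179.9, 0.1, -76.3]
contact_force: [0.8, -0.7, -4.9]
gripper_width: 0.0117
gripper_force: 45.0
```

drive_tool:
  increments:
    - [[-1,0.39,0.2,0.04,0.007],[-1,0.78,0.395,0.04,0.007]]

```text
time_s: 19.48
tcp_pos: [0.5487, -0.2202, 0.2253]
eef_rot: [179.9, 0.1, -78.8]
contact_force: [1.1, -0.6, -4.5]
gripper_width: 0.0116
gripper_force: 45.0
```

drive_tool:
  increments:
    - [[-1,0.4,0.18,0.04,0.008],[-1,0.8,0.36,0.04,0.008],[-1,0.8,0.36,0.04,0.008],[-1,0.8,0.36,0.04,0.008]]

```text
time_s: 19.98
tcp_pos: [0.526, -0.3216, 0.2207]
eef_rot: [179.9, 0.1, -81.7]
contact_force: [0.1, 0.3, -4.3]
gripper_width: 0.0118
gripper_force: 45.0
```

Run:
```python
from h import *
im=capture("scene");cv2.imwrite("pics/s2.png",im[:,:,::-1]);im=capture("wrist");cv2.imwrite("pics/w6.png",im[:,:,::-1])
plan((.5255,-.3213,.12,-81.65),(.5255,-.3213,.085,-81.65))
```

```text
at [ 0.5266 -0.3208  0.2211] -81.59 t 20.075
(0.5255, -0.3213, 0.12, -81.65) -> [0.002 0.01  0.843] roll 0.0002
(0.5255, -0.3213, 0.085, -81.65) -> [0.    0.    0.292] roll -0.0
```

drive_tool:
  increments:
    - [[-1,0,0.01,0.4,0],[-1,0,0.01,0.8,0],[-1,0,0.01,0.98,0],[-1,0,0.01,1.0,0],[-1,0,0.01,1.0,0]]

```text
time_s: 20.7
tcp_pos: [0.5264, -0.3217, 0.1026]
eef_rot: [-179.9, -0.0, -81.6]
contact_force: [0.3, -0.2, -4.8]
gripper_width: 0.0116
gripper_force: 45.0
```

drive_tool:
  increments:
    - [[-1,0,0,0.06,0],[-1,0,0,0.11,0],[-1,0,0,0.13,0],[-1,0,0,0.13,0]]

```text
time_s: 21.2
tcp_pos: [0.5252, -0.3221, 0.0857]
eef_rot: [180.0, 0.0, -81.6]
contact_force: [0.1, 0.7, -4.3]
gripper_width: 0.0116
gripper_force: 45.0
```

Lower in small steps while watching the force.

drive_tool:
  increments:
    - [[-1,0,0,0.02,0],[-1,0,0,0.035,0],[-1,0,0,0.035,0]]

```text
time_s: 21.58
tcp_pos: [0.5252, -0.322, 0.0815]
eef_rot: [180.0, 0.0, -81.6]
contact_force: [-0.6, -0.7, -3.9]
gripper_width: 0.0118
gripper_force: 45.0
```

drive_tool:
  increments:
    - [[-1,0,0,0.012,0],[-1,0,0,0.012,0]]

```text
time_s: 21.82
tcp_pos: [0.5253, -0.322, 0.0802]
eef_rot: [180.0, 0.0, -81.6]
contact_force: [-1.0, 0.6, -4.6]
gripper_width: 0.0119
gripper_force: 45.0
```

drive_tool:
  increments:
    - [[-1,0,-0.03,0,0],[-1,0,-0.03,0.015,0],[-1,0,-0.03,0.025,0],[-1,0,-0.03,0.025,0]]

```text
time_s: 22.32
tcp_pos: [0.5288, -0.3215, 0.0771]
eef_rot: [180.0, 0.0, -81.6]
contact_force: [0.4, 0.1, -5.2]
gripper_width: 0.0116
gripper_force: 45.0
```

drive_tool:
  increments:
    - [[-1,0,0,0.012,0],[-1,0,0,0.02,0],[-1,0,0,0.02,0]]

```text
time_s: 22.7
tcp_pos: [0.529, -0.3216, 0.0769]
eef_rot: [-180.0, -0.0, -81.6]
contact_force: [-4.8, 3.8, 12.0]
gripper_width: 0.0116
gripper_force: 45.0
```

drive_tool:
  increments:
    - [[-1,0,0,-0.01,0],[-0.6,0,0,-0.01,0],[-0.6,0,0,-0.01,0],[-0.6,0,0,-0.01,0]]
  squeeze: 10

```text
time_s: 23.2
tcp_pos: [0.5291, -0.3216, 0.076]
eef_rot: [-180.0, -0.0, -81.6]
contact_force: [-0.2, -0.4, 0.2]
gripper_width: 0.0178
gripper_force: 0.0
```

drive_tool:
  increments:
    - [[-0.6,0,0,-0.06,0],[-0.6,0,0,-0.12,0],[-0.6,0,0,-0.12,0]]

```text
time_s: 23.58
tcp_pos: [0.5296, -0.3217, 0.0915]
eef_rot: [-179.9, -0.0, -81.6]
contact_force: [-0.3, 0.1, 0.3]
gripper_width: 0.0176
gripper_force: 0.0
```

drive_tool:
  increments:
    - [[-0.6,0,0.06,0,0],[-0.6,0,0.11,0,0],[-0.6,0,0.16,0,0],[-0.6,0,0.2,0,0],[-0.6,0,0.2,0,0]]

```text
time_s: 24.2
tcp_pos: [0.5046, -0.325, 0.0903]
eef_rot: [180.0, 0.0, -81.7]
contact_force: [0.1, 0.2, -0.5]
gripper_width: 0.0174
gripper_force: 0.8
```

Run:
```python
from h import *
a=capture("scene")[:,:,::-1];b=capture("wrist")[:,:,::-1]
a=cv2.resize(a[220:380,180:420],(400,267));b=cv2.resize(b,(400,300))
cv2.imwrite("pics/c1.png",np.vstack([np.hstack([a,cv2.resize(cv2.imread("pics/s2.png")[150:380,180:420],(400,267))]),np.hstack([b,cv2.resize(cv2.imread("pics/w6.png"),(400,300))])]))
```

```text
(no output)
```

View pics/c1.png

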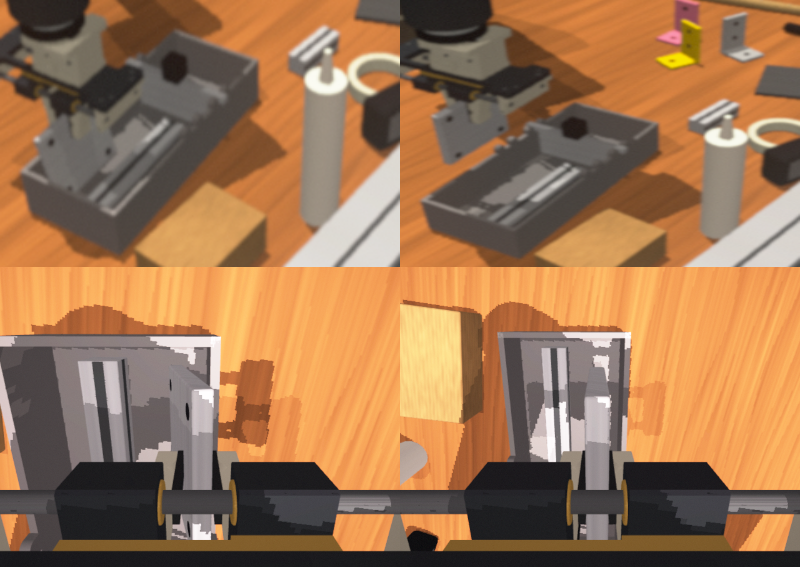

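The tenth and last view: the profile is flat, the divider is seated, and the plate stands on its lower edge, leaning towards the −x wall beside the profile. I'll release and retreat, then do the bracket by numbers.

drive_tool:
  increments:
    - [[-0.4,0,0,0,0],[-0.3,0,0,0,0],[-0.3,0,0,-0.2,0],[-0.3,0,0,-0.6,0],[-0.3,0,0,-1,0]]

```text
time_s: 24.92
tcp_pos: [0.505, -0.325, 0.2116]
eef_rot: [180.0, 0.0, -81.6]
contact_force: [1.8, -0.3, 0.2]
gripper_width: 0.0308
gripper_force: 0.0
```

drive_tool:
  increments:
    - [[0,0,0,-0.2,0],[0,0,0,-0.2,0]]

```text
time_s: 25.18
tcp_pos: [0.5063, -0.3255, 0.2371]
eef_rot: [-179.8, -0.1, -81.6]
contact_force: [0.1, 0.8, -0.7]
gripper_width: 0.0422
gripper_force: 0.0
```

Run:
```python
from h import *
s=r.get_state()["tcp_pos"]
# hover so that bracket leg lies on the camera side (tool +x) of the jaws: yaw -105
L=np.array([.457,.3265]);a=np.radians(-104.5);H=L-.07*np.array([np.cos(a),np.sin(a)])
b=np.array([*H,.25]);print(b)
W=[tuple(float(v) for v in np.round((*(s+(b-s)*k/7),-81.7-22.8*k/7),4)) for k in range(1,8)]
plan(*W)
t=capture("top")[:,:,::-1];cv2.imwrite("pics/t2.png",t)
# grey bracket leg top / bright pixels in top, original crop box
```

```text
[0.4745266  0.39427033 0.25      ]
at [ 0.5063 -0.3255  0.2371] -81.62 t 25.175
(0.5018, -0.2226, 0.239, -84.9571) -> [-0.853 -0.088 -0.016] roll 0.0093
(0.4972, -0.1198, 0.2408, -88.2143) -> [-0.857 -0.037 -0.015] roll 0.009
(0.4927, -0.017, 0.2426, -91.4714) -> [-0.857  0.011 -0.015] roll 0.009
(0.4881, 0.0858, 0.2445, -94.7286) -> [-0.855  0.06  -0.016] roll 0.009
(0.4836, 0.1886, 0.2463, -97.9857) -> [-0.851  0.108 -0.015] roll 0.009
(0.4791, 0.2915, 0.2482, -101.2429) -> [-0.844  0.156 -0.016] roll 0.009
(0.4745, 0.3943, 0.25, -104.5) -> [-0.833  0.205 -0.015] roll 0.009
```

drive_tool:
  increments:
    - [[0.4,-0.85,-0.09,-0.016,0.009],[0.4,-0.85,-0.09,-0.016,0.009]]

```text
time_s: 25.48
tcp_pos: [0.5, -0.2211, 0.2349]
eef_rot: [179.9, 0.0, -85.0]
contact_force: [0.2, 0.1, -0.1]
gripper_width: 0.0582
gripper_force: 0.0
```

drive_tool:
  increments:
    - [[0.4,-0.86,-0.04,-0.016,0.009],[0.4,-0.86,-0.04,-0.016,0.009]]

```text
time_s: 25.72
tcp_pos: [0.4957, -0.1173, 0.2372]
eef_rot: [179.9, 0.0, -88.1]
contact_force: [0.6, 0.5, -0.3]
gripper_width: 0.0609
gripper_force: 0.0
```

drive_tool:
  increments:
    - [[0.4,-0.86,0.01,-0.016,0.009],[0.4,-0.86,0.01,-0.016,0.009]]

```text
time_s: 25.98
tcp_pos: [0.4911, -0.0142, 0.2393]
eef_rot: [179.9, -0.0, -91.3]
contact_force: [1.3, -0.4, 1.0]
gripper_width: 0.0614
gripper_force: 0.0
```

drive_tool:
  increments:
    - [[0.4,-0.855,0.06,-0.016,0.009],[0.4,-0.855,0.06,-0.016,0.009]]

```text
time_s: 26.22
tcp_pos: [0.4864, 0.0886, 0.2412]
eef_rot: [179.9, -0.0, -94.6]
contact_force: [0.1, -1.3, -0.0]
gripper_width: 0.0615
gripper_force: 0.0
```

drive_tool:
  increments:
    - [[0.4,-0.85,0.11,-0.016,0.009],[0.4,-0.85,0.11,-0.016,0.009]]

```text
time_s: 26.48
tcp_pos: [0.4814, 0.1914, 0.2429]
eef_rot: [179.9, -0.1, -97.8]
contact_force: [0.1, -0.2, 0.4]
gripper_width: 0.0613
gripper_force: 0.0
```

drive_tool:
  increments:
    - [[0.4,-0.845,0.155,-0.016,0.009],[0.4,-0.845,0.155,-0.016,0.009]]

```text
time_s: 26.72
tcp_pos: [0.4768, 0.2944, 0.2446]
eef_rot: [179.9, -0.1, -101.1]
contact_force: [0.7, 0.6, 0.5]
gripper_width: 0.0615
gripper_force: 0.0
```

drive_tool:
  increments:
    - [[0.4,-0.83,0.205,-0.016,0.009],[0.4,-0.83,0.205,-0.016,0.009],[0.4,-0.83,0.205,-0.016,0.009],[0.4,-0.83,0.205,-0.016,0.009]]

```text
time_s: 27.22
tcp_pos: [0.4721, 0.3943, 0.2465]
eef_rot: [179.9, -0.1, -104.3]
contact_force: [0.4, 0.3, 1.0]
gripper_width: 0.0613
gripper_force: 0.0
```

Run:
```python
from h import *
c=cam("wrist");im=capture("wrist");cv2.imwrite("pics/w7.png",im[:,:,::-1]);np.savez("w7.npz",K=c[0],R=c[1],t=c[2])
s=r.get_state();print(s["tcp_pos"],s["eef_rot"])
a=np.radians(-14.5);X=np.array([np.cos(a),np.sin(a),0]);Y=np.array([-X[1],X[0],0]);L=np.array([.457,.3265,0])
pts=[L+X*dx+Y*dy+[0,0,z] for dx,dy,z in((-.004,-.025,.1),(-.004,.025,.1),(.004,.025,.1),(.004,-.025,.1),(.056,-.025,.008),(.056,.025,.008))]
print(proj("",pts,c).round(0).tolist())
hsv=cv2.cvtColor(im,cv2.COLOR_RGB2HSV);m=(hsv[:300,:,1]<60).astype(np.uint8)
n,l,st,ce=cv2.connectedComponentsWithStats(m)
for i in range(1,n):
    if st[i,4]>300:
        mi=(l==i).astype(np.uint8);k=cv2.findContours(mi,0,2)[0][0];print(st[i],ce[i].round(),hsv[:300][l==i].mean(0).round(),cv2.approxPolyDP(k,4,True)[:,0].tolist())
```

```text
[0.47234655 0.3938589  0.24701301] [ 1.79962955e+02 -9.08746287e-02 -1.04328885e+02]
[[317.0, 84.0], [316.0, 162.0], [304.0, 162.0], [304.0, 84.0], [245.0, 88.0], [248.0, 148.0]]
[    0     0   200   216 27360] [ 86. 111.] [119.   9.  96.] [[108, 0], [87, 0], [18, 70], [0, 69], [0, 180], [36, 215], [65, 195], [80, 211], [88, 210], [199, 111]]
[ 245   85   70   78 4334] [281. 119.] [ 23.   6. 233.] [[314, 86], [245, 88], [247, 146], [302, 147], [303, 160], [312, 162]]
[ 196  266  132   34 2385] [275. 286.] [132.  31.  41.] [[327, 280], [324, 267], [313, 266], [228, 285], [224, 295], [196, 299], [275, 299], [322, 289]]
```

The mask agrees with the prediction: leg top at columns 303–313, rows 86–162, against the predicted 304–317, 84–162. It is white-grey (saturation 6), so it is the steel bracket.

Run:
```python
from h import *
f=np.load("w7.npz");c=(f["K"],f["R"],f["t"])
L=ray("",[(308.3,123.5)],.1,c)[0];e=ray("",[(312,162),(314,86)],.1,c);d=e[0]-e[1];print(L,np.degrees(np.arctan2(d[1],d[0])),np.linalg.norm(d))
plan((L[0],L[1],.14,-105),(L[0],L[1],.079,-105))
```

```text
[0.4581649  0.32565395 0.1       ] 74.02501331958116 0.048659347989341024
at [0.4723 0.3939 0.247 ] -104.33 t 27.275
(np.float64(0.45816490230964996), np.float64(0.3256539452108846), 0.14, -105) -> [ 0.58  -0.026  0.892] roll 0.0019
(np.float64(0.45816490230964996), np.float64(0.3256539452108846), 0.079, -105) -> [0.    0.    0.508] roll 0.0
```

drive_tool:
  increments:
    - [[0.2,0.4,-0.02,0.2,0.003],[0.2,0.58,-0.026,0.5,0.003],[0.2,0.58,-0.026,0.85,0.003],[0.2,0.58,-0.026,0.88,0.003],[0.2,0.58,-0.026,0.88,0.003]]

```text
time_s: 27.9
tcp_pos: [0.4591, 0.3266, 0.1435]
eef_rot: [-180.0, 0.0, -105.4]
contact_force: [-0.2, 0.5, 0.3]
gripper_width: 0.0528
gripper_force: 0.0
```

drive_tool:
  increments:
    - [[0.2,0,0,0.25,0],[0.2,0,0,0.5,0],[-0.4,0,0,0.52,0],[-0.6,0,0,0.52,0],[-1,0,0,0.52,0]]

```text
time_s: 28.52
tcp_pos: [0.4592, 0.3275, 0.0816]
eef_rot: [-179.9, 0.1, -105.4]
contact_force: [0.6, -0.3, 0.9]
gripper_width: 0.0282
gripper_force: 0.0
```

drive_tool:
  increments:
    - [[-1,0,0,0,0],[-1,0,0,0,0],[-1,0,0,0,0]]

```text
time_s: 28.9
tcp_pos: [0.4587, 0.3267, 0.0804]
eef_rot: [-180.0, 0.0, -105.4]
contact_force: [-0.2, -0.1, 4.3]
gripper_width: 0.0077
gripper_force: 10.0
```

drive_tool:
  increments:
    - [[-1,0,0,0,0],[-1,0,0,0,0]]
  squeeze: 45

```text
time_s: 29.15
tcp_pos: [0.4587, 0.3268, 0.0804]
eef_rot: [-180.0, 0.0, -105.4]
contact_force: [-0.9, -0.2, 4.9]
gripper_width: 0.0077
gripper_force: 45.0
```

Run:
```python
from h import *
s=r.get_state();p=s["tcp_pos"];print(s["gripper_width"],s["gripper_force"],s["contact_force"].round(1))
C=np.array([.5488,-.2320]);X=np.array([.9894,.1452]);Y=np.array([-.1452,.9894])
T=C-.026*X+.113*Y;print(T)
a=np.array([*p[:2],.19]);b=np.array([*T,.21]);y=s["eef_rot"][2]
W=[(*a.round(4),round(float(y),2))]+[tuple(np.round((*(a+(b-a)*k/4),y+(-81.65-y)*k/4),4)) for k in range(1,5)]+[(*T.round(4),.115,-81.65),(*T.round(4),p[2]+.008,-81.65)]
plan(*[tuple(map(float,w)) for w in W])
```

```text
0.0077026093945146545 44.9991238117218 [-0.9 -0.2  4.9]
[ 0.506668 -0.123973]
at [0.4587 0.3268 0.0804] -105.38 t 29.15
(0.4587, 0.3268, 0.19, -105.38) -> [-0.     0.    -0.913] roll -0.0
(0.4707, 0.2141, 0.195, -99.448) -> [ 0.879 -0.346 -0.042] roll -0.0165
(0.4827, 0.1014, 0.2, -93.5154) -> [ 0.91  -0.253 -0.042] roll -0.0165
(0.4947, -0.0113, 0.205, -87.5827) -> [ 0.931 -0.157 -0.042] roll -0.0165
(0.5067, -0.124, 0.21, -81.65) -> [ 0.943 -0.06  -0.042] roll -0.0165
(0.5067, -0.124, 0.115, -81.65) -> [0.    0.    0.792] roll -0.0
(0.5067, -0.124, 0.08843844741744325, -81.65) -> [0.    0.    0.221] roll -0.0
```

drive_tool:
  increments:
    - [[-1,0,0,-0.3,0],[-1,0,0,-0.65,0],[-1,0,0,-0.91,0],[-1,0,0,-0.91,0]]

```text
time_s: 29.65
tcp_pos: [0.459, 0.3273, 0.191]
eef_rot: [-179.9, 0.2, -105.4]
contact_force: [0.6, -0.4, -3.1]
gripper_width: 0.0077
gripper_force: 45.0
```

drive_tool:
  increments:
    - [[-1,0.45,-0.17,-0.04,-0.016],[-1,0.88,-0.346,-0.04,-0.016],[-1,0.88,-0.346,-0.04,-0.016]]

```text
time_s: 30.02
tcp_pos: [0.469, 0.2099, 0.1921]
eef_rot: [179.8, -0.1, -99.8]
contact_force: [0.6, 1.0, -3.1]
gripper_width: 0.008
gripper_force: 45.0
```

drive_tool:
  increments:
    - [[-1,0.45,-0.13,-0.04,-0.016],[-1,0.91,-0.253,-0.04,-0.016],[-1,0.91,-0.253,-0.04,-0.016]]

```text
time_s: 30.4
tcp_pos: [0.4809, 0.098, 0.1971]
eef_rot: [179.8, -0.1, -94.1]
contact_force: [-0.7, -0.6, -2.9]
gripper_width: 0.008
gripper_force: 45.0
```

drive_tool:
  increments:
    - [[-1,0.45,-0.08,-0.04,-0.017],[-1,0.93,-0.157,-0.04,-0.017],[-1,0.93,-0.157,-0.04,-0.017]]

```text
time_s: 30.78
tcp_pos: [0.4926, -0.0141, 0.202]
eef_rot: [179.8, -0.0, -88.0]
contact_force: [-0.7, 0.8, -3.5]
gripper_width: 0.0078
gripper_force: 45.0
```

drive_tool:
  increments:
    - [[-1,0.45,-0.03,-0.04,-0.017],[-1,0.94,-0.06,-0.04,-0.017],[-1,0.94,-0.06,-0.04,-0.017],[-1,0.94,-0.06,-0.04,-0.017],[-1,0.94,-0.06,-0.04,-0.017]]

```text
time_s: 31.4
tcp_pos: [0.505, -0.1228, 0.2079]
eef_rot: [180.0, 0.0, -81.5]
contact_force: [-0.0, 0.5, -3.3]
gripper_width: 0.0081
gripper_force: 45.0
```

Run:
```python
from h import *
plan((.5067,-.124,.115,-81.65),(.5067,-.124,.0884,-81.65))
```

```text
at [ 0.505  -0.1228  0.2079] -81.55 t 31.4
(0.5067, -0.124, 0.115, -81.65) -> [ 0.012 -0.013  0.774] roll 0.0003
(0.5067, -0.124, 0.0884, -81.65) -> [0.    0.    0.222] roll -0.0
```

drive_tool:
  increments:
    - [[-1,0.012,-0.013,0.4,0],[-1,0.012,-0.013,0.7,0],[-1,0.012,-0.013,0.85,0],[-1,0.012,-0.013,0.93,0],[-1,0.012,-0.013,0.93,0]]

```text
time_s: 32.02
tcp_pos: [0.5067, -0.1246, 0.0965]
eef_rot: [180.0, 0.0, -81.6]
contact_force: [-0.1, -0.2, -2.7]
gripper_width: 0.0076
gripper_force: 45.0
```

drive_tool:
  increments:
    - [[-1,0,0,0.03,0],[-1,0,0,0.05,0],[-1,0,0,0.05,0]]

```text
time_s: 32.4
tcp_pos: [0.5067, -0.1253, 0.0909]
eef_rot: [-180.0, 0.0, -81.6]
contact_force: [-1.0, 0.9, -3.0]
gripper_width: 0.0077
gripper_force: 45.0
```

drive_tool:
  increments:
    - [[-1,0,0,0.015,0],[-1,0,0,0.022,0],[-1,0,0,0.022,0]]

```text
time_s: 32.78
tcp_pos: [0.5067, -0.1253, 0.088]
eef_rot: [180.0, 0.0, -81.6]
contact_force: [0.4, 0.7, -2.9]
gripper_width: 0.0074
gripper_force: 45.0
```

drive_tool:
  increments:
    - [[-1,0,0,0.01,0],[-1,0,0,0.01,0]]

```text
time_s: 33.02
tcp_pos: [0.5066, -0.1253, 0.0867]
eef_rot: [180.0, 0.0, -81.6]
contact_force: [0.5, 0.5, -2.5]
gripper_width: 0.0077
gripper_force: 45.0
```

drive_tool:
  increments:
    - [[-1,0,0,0.008,0],[-1,0,0,0.008,0]]

```text
time_s: 33.28
tcp_pos: [0.5067, -0.1255, 0.0866]
eef_rot: [-180.0, -0.0, -81.6]
contact_force: [-2.2, -0.3, 4.0]
gripper_width: 0.0079
gripper_force: 45.0
```

drive_tool:
  increments:
    - [[-1,0,0,0.006,0],[-1,0,0,0.006,0]]

```text
time_s: 33.52
tcp_pos: [0.5068, -0.1256, 0.0865]
eef_rot: [-180.0, -0.0, -81.6]
contact_force: [-5.5, 0.7, 12.3]
gripper_width: 0.0076
gripper_force: 45.0
```

Floor contact at the expected height. I'll relieve the push, open and rise. Then I'll check the bin numerically from above.

drive_tool:
  increments:
    - [[-1,0,0,-0.008,0],[-0.4,0,0,-0.008,0],[-0.3,0,0,-0.008,0],[-0.3,0,0,-0.008,0]]
  squeeze: 10

```text
time_s: 34.02
tcp_pos: [0.5068, -0.1252, 0.0861]
eef_rot: [-180.0, -0.0, -81.6]
contact_force: [0.2, -1.3, 0.3]
gripper_width: 0.0293
gripper_force: 0.0
```

drive_tool:
  increments:
    - [[-0.3,0,0,-0.2,0],[-0.3,0,0,-0.6,0],[-0.3,0,0,-1,0],[-0.3,0,0,-1,0]]

```text
time_s: 34.52
tcp_pos: [0.5091, -0.1253, 0.2102]
eef_rot: [-179.6, -0.1, -81.6]
contact_force: [1.0, 0.6, -1.0]
gripper_width: 0.0308
gripper_force: 0.0
```

drive_tool:
  increments:
    - [[-0.3,-0.2,0,-0.5,0],[-0.3,-0.5,0,-0.5,0],[-0.3,-0.9,0,-0.5,0],[-0.3,-0.9,0,-0.5,0]]

```text
time_s: 35.02
tcp_pos: [0.4905, -0.0162, 0.2656]
eef_rot: [180.0, 0.0, -81.4]
contact_force: [0.1, -0.2, -0.5]
gripper_width: 0.0306
gripper_force: 0.0
```

Run:
```python
from h import *
s=r.get_state();print(s["tcp_pos"].round(3),s["time_s"])
C=np.array([.5488,-.2320,0]);X=np.array([.9894,.1452,0]);Y=np.array([-.1452,.9894,0]);Z=np.array([0,0,1.])
cs=cam("wrist");im=capture("wrist");np.savez("w8.npz",K=cs[0],R=cs[1],t=cs[2]);cv2.imwrite("pics/w8.png",im[:,:,::-1])
cs2=cam("scene");sc=capture("scene");cv2.imwrite("pics/s8.png",sc[:,:,::-1]);tp=capture("top");cv2.imwrite("pics/t8.png",tp[:,:,::-1]);ct=cam("top")
def bx(c,p,z):return [(round(float((q-C)@X)*1000),round(float((q-C)@Y)*1000)) for q in ray("",p,z,c)]
# expected image places of bracket, knob, bar ends, profile ends in each view
P={"legtop":C-.026*X+.113*Y+.106*Z,"knob":C+.065*Y+.114*Z,"bar-":C+.065*Y-.075*X+.08*Z,"bar+":C+.065*Y+.075*X+.08*Z,"prof":C+.017*X-.10*Y+.036*Z,"platetop?":C-.068*X-.087*Y+.1*Z}
for n,c,i in(("wrist",cs,im),("top",ct,tp),("scene",cs2,sc)):
    for k,p in P.items():
        u=proj("",p,c)[0];x,y=u.round().astype(int)
        print(n,k,(x,y),i[y,x].tolist() if 0<=x<640 and 0<=y<480 else None)
# straight bright/dark components in top bin region
g=cv2.cvtColor(tp,cv2.COLOR_RGB2GRAY)[195:280,330:480]
for nm,m,z in(("bright",g>205,.08),("black",g<25,.114)):
    n,l,st,ce=cv2.connectedComponentsWithStats(m.astype(np.uint8))
    for i in range(1,n):
        if st[i,4]>12:
            rc=cv2.minAreaRect(np.argwhere(l==i)[:,::-1].astype(np.float32));print(nm,(ce[i]+[330,195]).round(1),st[i,4],np.round(rc[1],1),round(rc[2],1),bx(ct,[ce[i]+[330,195]],z))
```

```text
[ 0.49  -0.016  0.266] 35.025
wrist legtop (np.int64(313), np.int64(60)) [254, 253, 253]
wrist knob (np.int64(271), np.int64(-27)) None
wrist bar- (np.int64(385), np.int64(-12)) None
wrist bar+ (np.int64(166), np.int64(-13)) None
wrist prof (np.int64(249), np.int64(-279)) None
wrist platetop? (np.int64(393), np.int64(-347)) None
top legtop (np.int64(366), np.int64(254)) [219, 207, 199]
top knob (np.int64(383), np.int64(241)) [49, 42, 44]
top bar- (np.int64(386), np.int64(271)) [235, 233, 235]
top bar+ (np.int64(378), np.int64(213)) [228, 221, 220]
top prof (np.int64(441), np.int64(227)) [72, 64, 63]
top platetop? (np.int64(446), np.int64(259)) [212, 199, 192]
scene legtop (np.int64(286), np.int64(242)) [185, 180, 172]
scene knob (np.int64(284), np.int64(254)) [46, 38, 34]
scene bar- (np.int64(258), np.int64(256)) [208, 198, 190]
scene bar+ (np.int64(313), np.int64(277)) [208, 202, 196]
scene prof (np.int64(248), np.int64(329)) [112, 110, 108]
scene platetop? (np.int64(216), np.int64(289)) [188, 182, 176]
bright [379.4 223.3] 56 [21.5  2.8] 80.5 [(49, 64)]
bright [424.9 226. ] 235 [ 3.5 65.6] 81.7 [(25, -51)]
bright [425.7 233.1] 234 [ 3.5 66.6] 81.9 [(6, -50)]
bright [360.7 243.3] 115 [15.6 17.9] 80.5 [(4, 120)]
bright [385.  260.1] 66 [24.3  3.1] 81.9 [(-48, 65)]
bright [366.5 254.3] 36 [ 2.4 17.4] 81.3 [(-26, 110)]
bright [429.9 261.7] 23 [3.5 9.5] 81.9 [(-69, -49)]
black [333.  214.2] 17 [7.6 4. ] 63.4 [(86, 181)]
```

Run:
```python
from h import *
t=capture("top")[:,:,::-1].astype(int);o=cv2.imread("pics/top0.png").astype(int);p=cv2.imread("pics/t8.png").astype(int)
print("still",np.abs(t-p).max(2)[195:280,330:480].max())
for n,(x,y,w,h) in dict(offcut=(272,208,44,20),tape=(270,155,45,42),driver=(138,190,16,78),measure=(304,138,34,28),cart=(375,122,32,42),box=(415,150,58,42),can=(510,215,55,35),yellow=(214,274,38,28),pink=(180,302,36,26)).items():
    print(n,round(float((np.abs(t-o).max(2)[y:y+h,x:x+w]>60).mean()),3))
# plate bright top-strip in scene: pixels brighter than the rim around the prediction, matched with top
C=np.array([.5488,-.2320,0]);X=np.array([.9894,.1452,0]);Y=np.array([-.1452,.9894,0])
g=cv2.cvtColor(capture("top"),cv2.COLOR_RGB2GRAY)
for y in(-.12,-.10,-.087,-.07,-.05):
    c=cam("top");xs=np.arange(-.085,-.03,.004);u=proj("",[C+X*x+Y*y+[0,0,.1] for x in xs],c).round().astype(int);print(y,g[u[:,1],u[:,0]].tolist())
s=r.get_state();print(s["time_s"])
```

```text
still 80
offcut 0.295
tape 0.0
driver 0.0
measure 0.0
cart 0.0
box 0.0
can 0.017
yellow 0.912
pink 0.738
-0.12 [134, 130, 128, 205, 194, 214, 81, 105, 95, 98, 95, 96, 97, 112]
-0.1 [140, 129, 128, 205, 196, 221, 78, 96, 97, 95, 99, 98, 106, 159]
-0.087 [133, 133, 119, 215, 194, 209, 86, 95, 97, 97, 97, 94, 96, 136]
-0.07 [127, 129, 124, 223, 201, 214, 86, 96, 98, 102, 94, 91, 94, 134]
-0.05 [129, 127, 123, 220, 197, 218, 60, 96, 90, 94, 85, 91, 96, 152]
35.275
```

Run:
```python
import cv2,numpy as np
for n in("scene0","s2","s8","top0","t8"):
    h=cv2.cvtColor(cv2.imread(f"pics/{n}.png"),cv2.COLOR_BGR2HSV)
    for k,lo,hi in(("yellow",(25,180,60),(35,255,255)),("pink",(160,60,60),(175,200,255))):
        m=cv2.inRange(h,lo,hi);M=cv2.moments(m,True);print(n,k,M["m00"],round(M["m10"]/max(M["m00"],1),1),round(M["m01"]/max(M["m00"],1),1))
a=cv2.imread("pics/scene0.png").astype(int);b=cv2.imread("pics/s8.png").astype(int)
print("offcut scene diff",(np.abs(a-b).max(2)[235:265,352:385]>60).mean())
```

```text
scene0 yellow 192.0 346.3 197.8
scene0 pink 288.0 232.4 292.6
s2 yellow 189.0 346.0 198.5
s2 pink 290.0 234.1 290.4
s8 yellow 109.0 345.3 201.4
s8 pink 338.0 249.9 273.1
top0 yellow 413.0 233.8 288.9
top0 pink 545.0 207.9 311.4
t8 yellow 0.0 0.0 0.0
t8 pink 11.0 571.8 195.9
offcut scene diff 0.2727272727272727
```

Yellow and pink are probably hidden by the arm or its shadow. I'll swing the arm aside and check.

drive_tool:
  increments:
    - [[-0.3,0.5,0,-0.2,0],[-0.3,1,0,-0.2,0],[-0.3,1,0,-0.2,0]]

```text
time_s: 35.65
tcp_pos: [0.5083, -0.1415, 0.2896]
eef_rot: [179.9, -0.0, -82.0]
contact_force: [-0.5, -0.2, 0.1]
gripper_width: 0.0305
gripper_force: 0.0
```

drive_tool:
  increments:
    - [[-0.3,0.9,0.4,0,0],[-0.3,0.9,0.4,0,0],[-0.3,0.9,0.4,0,0]]

```text
time_s: 36.02
tcp_pos: [0.4752, -0.254, 0.2895]
eef_rot: [179.9, 0.0, -81.9]
contact_force: [-0.7, 1.1, -0.0]
gripper_width: 0.0306
gripper_force: 0.0
```

drive_tool:
  increments:
    - [[-0.3,0.9,0.4,0,0],[-0.3,0.9,0.4,0,0],[-0.3,0.9,0.4,0,0]]

```text
time_s: 36.4
tcp_pos: [0.4437, -0.3671, 0.2892]
eef_rot: [179.9, 0.0, -81.9]
contact_force: [1.2, 0.1, -0.5]
gripper_width: 0.0307
gripper_force: 0.0
```

drive_tool:
  increments:
    - [[-0.3,0.8,0.6,0,0],[-0.3,0.8,0.6,0,0],[-0.3,0.8,0.6,0,0],[-0.3,0.8,0.6,0,0]]

```text
time_s: 36.9
tcp_pos: [0.3879, -0.4696, 0.2898]
eef_rot: [180.0, 0.0, -81.7]
contact_force: [0.3, 0.3, -0.1]
gripper_width: 0.0307
gripper_force: 0.0
```

Run:
```python
from h import *
t=capture("top")[:,:,::-1].copy();o=cv2.imread("pics/top0.png")
for n,im in(("top0",o),("now",t)):
    h=cv2.cvtColor(im,cv2.COLOR_BGR2HSV);c=h[270:332,170:260]
    for k,lo,hi in(("yellow",(25,180,60),(35,255,255)),("pink",(160,60,60),(175,200,255))):
        M=cv2.moments(cv2.inRange(c,lo,hi),True);print(n,k,M["m00"],M["m10"]/max(M["m00"],1),M["m01"]/max(M["m00"],1))
    g=(h[208:230,270:318,1]<70).astype(np.uint8);M=cv2.moments(g,True);print("offcut",M["m00"],M["m10"]/M["m00"],M["m01"]/M["m00"])
s=r.get_state();print(s["time_s"],s["tcp_pos"])
g=cv2.cvtColor(t,cv2.COLOR_BGR2GRAY)[195:280,330:480];n,l,st,ce=cv2.connectedComponentsWithStats((g>195).astype(np.uint8))
print([((ce[i]+[330,195]).round(1).tolist(),int(st[i,4])) for i in range(1,n) if st[i,4]>20])
```

```text
top0 yellow 413.0 63.84019370460049 18.893462469733656
top0 pink 530.0 27.711320754716983 44.90188679245283
offcut 395.0 23.38227848101266 10.625316455696202
now yellow 413.0 63.937046004842614 18.941888619854723
now pink 531.0 27.63653483992467 44.84934086629002
offcut 397.0 23.36272040302267 10.596977329974811
36.95 [ 0.38825646 -0.46928001  0.28997737]
[([379.5, 223.5], 71), ([408.2, 228.4], 121), ([408.1, 235.6], 109), ([362.1, 241.9], 224), ([385.0, 260.1], 83), ([366.4, 254.1], 50)]
```

The bystanders have not moved. The divider, profile and bracket are where I left them, and the plate leaned still against the wall in the last clear view, so I'm handing in.

```bash
python3 -c "
from plant import job
print(job.close_job())"
```

```text
the job is handed in; nothing more can be done
None
```

I handed the job in at about 37 s: the divider is seated in the end notches, the profile lies flat with the plate edge-down beside it (leaning on the wall), and the bracket stands on the small compartment's floor. Hand-in returned no verdict; the last checks were by pixel measurement, the arm partly hid the large compartment in the final picture, and I did not check the hammer.

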